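# Close the filter drawer and hold its retaining plate for the fitter

### The job

Push the open filter drawer of the low white housing fully home until it clicks in. Then pick up the T-shaped aluminium retaining plate by its rib and, as a third hand for the colleague who will screw it on, hold it upright, off the bench, flat and centred against the housing's rubber-faced sprung seat round the drawer with a steady push of about 10 newtons (never more than 25) for a few seconds. Finish like that, still gripping and pressing the plate, and leave the other things on the bench alone.

Things in the scene. Friction and masses are not known exactly. Their poses are not given: they have to be found in the camera images.
- housing: low white filter housing fixed on the bench, 200 mm deep, 250 mm wide, 105 mm high. Origin on the bench under the middle of its front face (the face towards the robot); x points into the housing, perpendicular to that face, y to the left along it, z up. It stands in a different place and is turned up to 0.25 rad each time.
- drawer (a joint): filter drawer in the middle of the housing's front: how far it is open, m; 0 is home. It runs along the housing's x with about 1 N friction; a sprung detent resists with up to about 4 N between 11 and 6 mm and draws it in over the last 3 mm.
- drawer_front (a point): centre of the drawer's flat aluminium front face (80 mm wide, 40 mm high, no handle), 62 mm above the bench; at home it is 3 mm in front of the housing's face. The tray behind it is open at the top and lower than the front. Axes as the housing's.
- seat (a joint): travel of the sprung seat, m: 0 is out, grows as it is pressed into the housing (at most 0.020). Spring of 1000 N/m without preload: 10 mm is 10 N.
- seat_face (a point): middle of the seat's front plane, 60 mm above the bench, moving with it; axes as the housing's. The seat is a U of rubber-faced bars round the drawer mouth, 22 mm out of the housing's face: two uprights 14 mm wide, 92 mm apart inside, 28 to 90 mm above the bench, and a bottom bar with its top at 38 mm. Open at the top: fingers fit in from above between the uprights.
- plate: loose aluminium retaining plate, about 0.2 kg, standing on the bench left or right of the housing, T-shaped from above: upright plate 150 wide, 60 high, 6 mm thick, a dark screw hole near each end, and a rib 14 mm thick, 60 mm high, running 60 mm back (to -x) from its middle. Origin at the bottom middle of the flat pressing face; x points out of that face, y along the plate, z up.
- plate_face (a point): centre of the plate's pressing face, 30 mm above its bottom edge; axes as the plate's.
- plate_rib (a point): a good place to grip the rib: across its 14 mm (along the plate's y), 44 mm behind the pressing face, 35 mm above the bottom edge (25 mm below the rib's top).
- angle: bystander, leave alone: a plain L-shaped aluminium angle, no rib: foot 60 x 100 mm, upright 50 mm high; origin at its underside.
- beaker: bystander, leave alone: a glass beaker, 68 mm wide, 90 mm high; origin at its underside.
- reagent: bystander, leave alone: an amber bottle, 64 mm wide, 140 mm high; origin at its underside.
- driver: bystander, leave alone: a screwdriver lying on the bench, 170 mm long; origin at its underside, middle of its length.
- screw_tray: bystander, leave alone: a shallow white open tray 90 x 70 x 22 mm; origin at its underside.
- boss: bystander, leave alone: a small dark boss-head clamp block 30 x 45 x 25 mm with a short rod; origin at its underside.
Not all that is in view belongs to the job. What is shaped like the plate but green is not meant.

How it is judged:
On the way, in this order (a step that is already met when the one before it is completed fails the run):
1. the drawer is fully home in its detent (value of joint drawer below 0.003 m), for 0.3 s.
2. the plate is held by the fingers, centred and flat on the seat, pressed with 6 to 15 N for 2 s (contact force between plate and seat between 6 and 15 N and y of plate_face in the frame of seat_face between -0.008 and 0.008 m and z of plate_face in the frame of seat_face between -0.008 and 0.008 m and angle between the x axis of plate_face and the x axis of seat_face, either way round below 0.1 rad and angle between the z axis of plate_face and the z axis of seat_face, either way round below 0.1 rad and contact force between the fingers and plate above 2 N and value of joint drawer below 0.003 m), for 2 s.
At the end, for the whole second after the job is handed in: Through the last second the fingers hold the plate with its face centre within 8 mm of the seat's centre sideways and in height (so its lower edge is about 30 mm off the bench), flat and upright within 0.1 rad, still, and pressed on the seat with 6 to 15 N, and the drawer is home within 3 mm (all of step 2 and linear speed of plate below 0.02 m/s); the arm keeps its last pose, push and grip.
It fails at once if the plate is pressed on the seat with more than 25 N (contact force between plate and seat above 25 N).
It fails at once if a bystander is moved by more than 30 mm (distance of any of angle, beaker, reagent, driver, screw_tray, boss from where it was at the start of the episode above 0.03 m).
It also fails if it takes over 61 s, if anything falls off the work surface, if the arm or the gripper's body presses on something with over 40 N, if the wrist force passes 120 N, or if a joint passes its speed limit or range.

### The arm

A 6-joint arm with a two-finger parallel gripper is mounted at the origin on the work surface. World frame = base frame: x ahead of the robot, y to its left, z up, the work surface at z = 0. Lengths are in m, angles in rad, forces in N, time in s.
With the tool pointing down it reaches from about 0.25 to 0.725 m from the base axis. Payload 4 kg.
Tool frame: the origin (TCP) lies midway between the tips of the shut fingers; the grasp point (between the pads) lies 19 mm behind it; z points along the fingers, x is the direction in which the jaws open and shut, and the axes are right-handed (so a half turn about z gives the same grasp; the last joint's range is limited). The gripper opens to 85 mm and grips with 20 to 120 N. Pads are 22 mm wide; open, the fingers measure 114 mm over their backs; the gripper's body (76 mm by 85 mm) begins 54 mm behind the grasp point. The pads swing forward as they close: fully open they stand 13 mm farther back than shut.
Start: joints at [1.231, 0.241, 0.005, 1.335, 0, 1.571], TCP at [0.167, 0.471, 0.231] pointing down, gripper open.
Joint ranges: [-2.72, 2.72], [-1.05, 1.87], [-1.09, 1.28], [-1.99, 2.15], [-1.42, 1.44], [-3.14, 3.14]. Speed limits (rad/s): [2.79, 2.79, 3.14, 3.14, 3.14, 3.14].

### API

Orientations are given as a unit quaternion [x, y, z, w].
In Python, from workcell import bot gives the robot as it stands.
- The arm moves only by the tool drive_tool, never from a script. Its argument "rows" is text: rows parted by semicolons, each of 5 numbers parted by spaces: the finger opening in mm, from 0 to 85.4, then the shift along the tool's x, y, z in mm, then the turn about the tool's z in rad. A call has 1 to 12 rows; each row shifts and turns the commanded pose from where the row before left it, along the tool's axes as they then stand; what a row does not reach is not made up. A row lasts 1/10 s, in which the tool goes at most 50 mm and 8.59 degrees, less where a joint would pass 70% of its speed; a pose out of reach is approached as far as the arm can. A call is refused whole if a number of a shift passes 50 or a number of a turn 0.15, either way. A call with a gripper value outside its range is refused whole. The fingers move at their own pace and stop on an object; the grip force is fixed at half the most. Time passes only in rows, so rows that do not move let the fingers close. It gives the time, the measured TCP pose, the force and the opening at its end, in the units of the state.
- bot.get_obs(): the state, without advancing time (a new reading comes with each control period).
- bot.camera(name): name is "scene" or "top" or "wrist"; returns a dict with "image" (384x512x3 uint8, red, green, blue), "vertical_fov" (degrees; the focal length in pixels is half the picture's height over the tangent of half this angle, whatever the lens; pixels are square), "cx", "cy" (the principal point, pixels), "R" (3x3) and "t" (3): a world point X has camera coordinates R X + t; the wrist camera has in their place "tool_from_camera" (4x4, takes a point from camera to tool coordinates, whose origin is the TCP and whose axes are the tool frame's). Camera axes: x right, y down, z forward; pixel columns grow to the right and rows downward; lengths in m; the calibration is good to about 2 mm. A picture is of the moment at which its call begins: read the wrist's pose just before it. There is no depth.
- bot.job_done(): hands the job in, once; it reports no verdict.
The state is a dict: "clock": time; "joint_pos": joint angles; "joint_vel": joint speeds; "tau": joint torques, N m; "eef_pos": TCP position; "tool_rot": TCP orientation; "ft_force": force on the tool from outside, world axes, zero at the start; "ft_torque": the same for the moment, N m; "grip_width": finger opening in m.
Only numpy, scipy, OpenCV 4.12 (cv2) and the standard library are available. Lean on these libraries where they do the work, as an engineer would, in place of code of your own. Each camera call takes 0.05 s, during which the arm holds its last target. There are 200 camera calls.

## Working session

There is one attempt and no reset: what is moved stays moved. The work goes in short steps, Python scripts to look and compute and a tool call to move; the robot and the scene stay as the last step left them, time stands still between calls to the robot, and variables do not carry over. Pictures are saved under pics/ and viewed, about 8 in all and at most 12, crops included, and the job is handed in when it is done.

Besides the shell and the picture viewer there is one more tool, called after "Request:" in YAML: its name, and indented under it one key for each argument. drive_tool: Moves the arm, as the interface text tells. Its arguments: {"type":"object","properties":{"rows":{"type":"string"}},"required":["rows"]}

```bash
mkdir -p pics; ls; cat > h.py <<'E'
import numpy as np,cv2
from workcell import bot
from scipy.spatial.transform import Rotation as Ro
def grab(n,f):
    c=bot.camera(n);cv2.imwrite('pics/'+f,c['image'][:,:,::-1]);c['f']=192/np.tan(np.radians(c['vertical_fov'])/2)
    if n=='wrist':
        pass
    return c
def ray(c,u,v,z):
    R=np.array(c['R']);t=np.array(c['t']);o=-R.T@t
    d=R.T@np.array([(u-c['cx'])/c['f'],(v-c['cy'])/c['f'],1]);return o+d*(z-o[2])/d[2]
def proj(c,X):
    p=np.array(c['R'])@np.array(X)+np.array(c['t']);return c['cx']+c['f']*p[0]/p[2],c['cy']+c['f']*p[1]/p[2]
E
python3 - <<'E'
from h import *
import pickle
d={n:grab(n,n+'0.png') for n in('top','scene')}
pickle.dump(d,open('c0.pkl','wb'))
for n,c in d.items():
    R=np.array(c['R']);print(n,c['f'],c['cx'],c['cy'],-R.T@np.array(c['t']),R[2])
print(bot.get_obs())
a=cv2.imread('pics/top0.png');cv2.imwrite('pics/top0b.png',cv2.resize(a,(800,600),interpolation=cv2.INTER_CUBIC))
a=cv2.imread('pics/scene0.png');cv2.imwrite('pics/scene0b.png',cv2.resize(a,(800,600),interpolation=cv2.INTER_CUBIC))
E
```

```text
pics
top 365.87464723264065 258.9991497557726 194.1015583774292 [0.37304499 0.01270851 1.27670516] [ 0.10348749 -0.01469175 -0.99452224]
scene 407.96741066214423 260.47798621608047 189.74828772659384 [ 1.46741682 -0.17246599  0.71366883] [-0.83545653  0.13720394 -0.53215361]
{'clock': 0.1, 'joint_pos': array([ 1.23099526e+00,  2.41340643e-01,  3.86076328e-03,  1.33515867e+00,
       -9.73558925e-06,  1.57082465e+00]), 'joint_vel': array([-0.00087855, -0.00398401,  0.00253883, -0.00018344, -0.00105167,
        0.00036092]), 'tau': array([-4.29109514e-04, -3.73136795e+01,  2.53010327e+01,  1.08983627e-02,
       -4.56485895e-05,  3.41020140e-06]), 'eef_pos': array([0.16646986, 0.47089271, 0.23050114]), 'tool_rot': array([ 8.16494061e-01,  5.77353098e-01, -7.49255427e-04,  5.35801589e-04]), 'ft_force': array([-1.5562022 , -0.70147934,  0.21396427]), 'ft_torque': array([-0.03388035, -0.0019312 ,  0.05408889]), 'grip_width': 0.08493170835115058}
```

View pics/top0b.png

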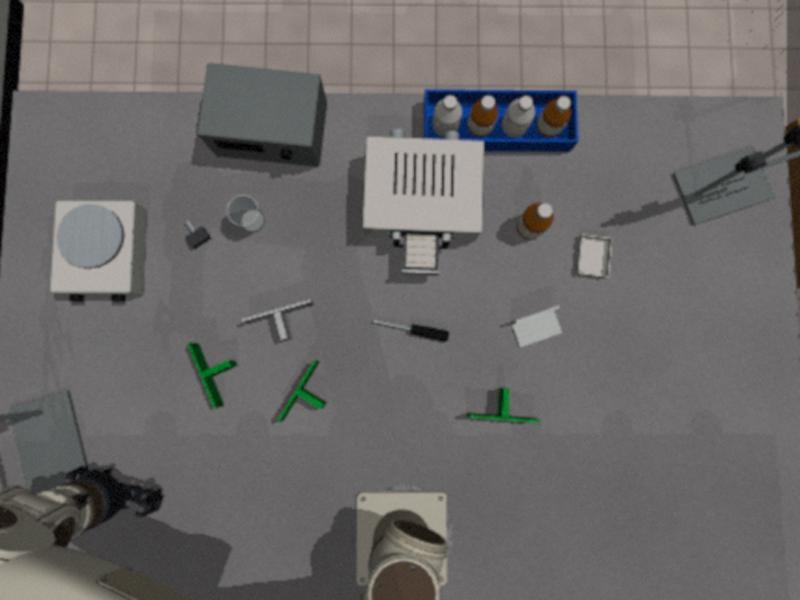

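View pics/scene0b.png

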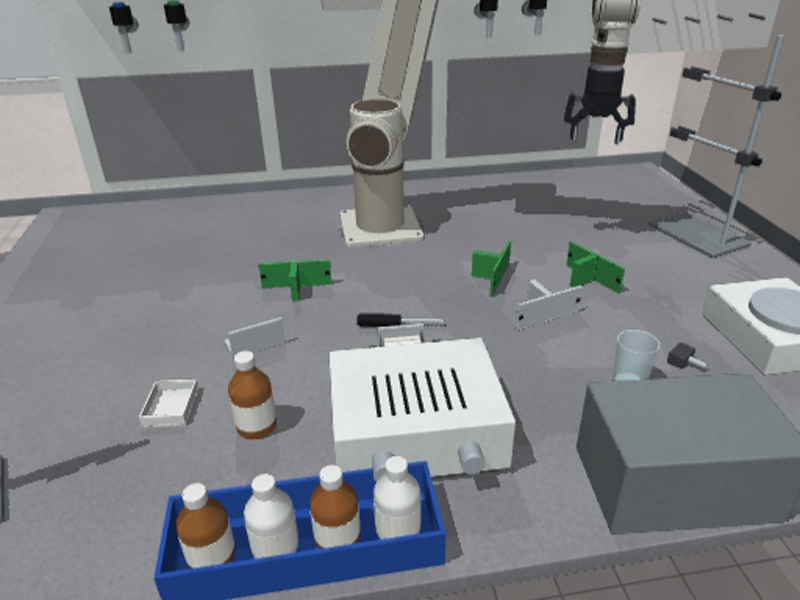

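The top view (800x600) shows the housing at (363–481, 138–233), the open drawer with its front edge at (420,271), and the screwdriver at (410,330). T-shaped candidates are the bare aluminium one at (278,315), three green ones (not meant), and the ribless angle at (537,327). The plate is the aluminium T at (278,315). I'll confirm that in one enlarged crop and measure the corners.

```bash
python3 - <<'E'
from h import *
import pickle
d=pickle.load(open('c0.pkl','rb'));a=d['top']['image'][:,:,::-1]
p=cv2.resize(a[185:225,145:211],None,fx=8,fy=8,interpolation=cv2.INTER_CUBIC)
q=cv2.resize(a[140:180,225:315],None,fx=8,fy=8,interpolation=cv2.INTER_CUBIC)[:, :720]
o=np.zeros((590,720,3),np.uint8)
p=p[:265];o[:p.shape[0],:p.shape[1]]=p
q=cv2.resize(a[135:177,220:315],None,fx=7.5,fy=7.5,interpolation=cv2.INTER_CUBIC);o[270:270+q.shape[0],:q.shape[1]]=q[:320]
p2=cv2.resize(a[185:225,145:211],None,fx=8,fy=8)
cv2.imwrite('pics/crop1.png',o)
hsv=cv2.cvtColor(a,cv2.COLOR_BGR2HSV)
print(a[185:225,145:211].max(2)[::3,::3])
# housing mask
m=((hsv[:,:,2]>170)&(hsv[:,:,1]<40)).astype(np.uint8)
n,l,s,ce=cv2.connectedComponentsWithStats(m)
for i in range(1,n):
  if s[i,4]>30: print(i,s[i],ce[i])
E
```

```text
[[112 110 110 114 112 111 110 115 112 108 112 108 103 105 105 106 110 106
  106 103 107 105]
 [115 112 112 112 115 112 112 105 108 109 107 109 109 107 104 102 111 108
  107 107 104 106]
 [113 113 109 115 112 102 107 103 105 104 107 105 107 106 112 107 110 111
  105 107 106 105]
 [109 112 111 112 113 106 104 106 103 109 103 106 108 113 124 150 126  74
   57 106 104 106]
 [112 111 113 110 111 105 107 108 106 106 109 135 146 118  74  67  81 106
  105 105 104 105]
 [111 109 108 111 111 105 107 128 151 132 120 156  68  82 107 110 110 112
  109 101 103 101]
 [109 114 108 115 134 147 118  71  66  68  97 157  78 104 112 113 112 112
  112 104 106 102]
 [110 109 109  97  69  67  87 105 109  73  79 164 104  93 110 110 106 111
  108 102 103 104]
 [109 106  99 100 112 112 108 109 111  92  75 156 134  81 108 107 108 107
  106 103 105 101]
 [113 112 110 114 110 106 110 110 107  99  70 131 163  71 105 112 105 109
  106 104 104 103]
 [108 108 109 110 113 110 109 109 109 112  73  83 165  80 101 108 107 106
  110 104 105 105]
 [103 103 103 110 109 107 111 107 109 113  81  77  88 100 111 108 105 108
  108 104 102 103]
 [106 108 106 112 110 109 112 110 110 108 111 108 111 106 109 108 111 106
  104 104 103 102]
 [104 104 108 111 107 111 109 110 111 111 111 109 112 106 110 109 109 108
  100 104 103 103]]
5 [ 234   88   75   60 3434] [270.87216075 118.72597554]
6 [ 36 129  16  16  91] [ 40.42857143 134.01098901]
7 [  33  129   52   57 1087] [ 62.1048758  168.66421343]
8 [346 131   7   7  39] [348.58974359 134.02564103]
9 [261 152  17  18 199] [269.42713568 160.95979899]
10 [371 154  15  22 264] [378.27272727 164.02651515]
12 [336 202  20  17 130] [345.47692308 209.14615385]
```

View pics/crop1.png

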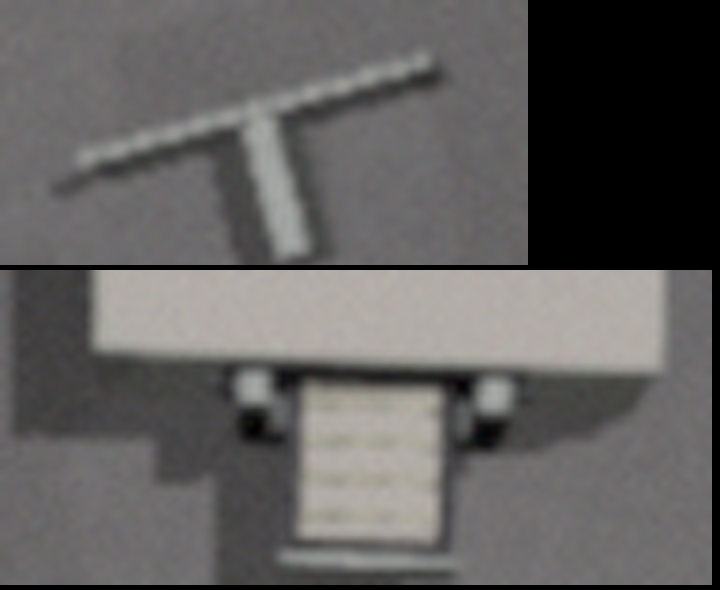

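The crop confirms a bare aluminium T with its rib pointing towards the robot (bar from (80,155) to (435,62), rib end at (292,255)). The drawer front is at (365,562) and the seat uprights at (253,385) and (493,395). Next I'll cast rays.

```bash
python3 - <<'E'
from h import *
import pickle
d=pickle.load(open('c0.pkl','rb'));c=d['top'];a=c['image']
v=a.max(2).astype(float);hsv=cv2.cvtColor(a,cv2.COLOR_RGB2HSV)
m=((v>150)&(hsv[:,:,1]<60)).astype(np.uint8)
n,l,s,ce=cv2.connectedComponentsWithStats(m);k=l[118-25,245];H=(l==k)
print(s[k])
# front edge, subpixel on each column (threshold 140)
pts=[]
for u in range(240,302,1):
    col=v[140:158,u]
    i=np.argmax(col<135); 
    if 0<i: pts.append((u,140+i-1+(col[i-1]-135)/(col[i-1]-col[i])))
P=np.array([ray(c,u+0*1,w,.105) for u,w in pts]);g=np.polyfit(P[:,1],P[:,0],1)
for _ in range(3):
    r=P[:,0]-np.polyval(g,P[:,1]);ok=abs(r-np.median(r))<.003;g=np.polyfit(P[ok,1],P[ok,0],1)
print('front',g,'yaw',-np.arctan(g[0]),ok.sum())
def edge(w,lo,hi,rising):
    r=v[w,lo:hi];i=np.argmax((r>135) if rising else (r<135));return lo+i-1+(135-r[i-1])/(r[i]-r[i-1])
for w in(110,120,130,140):
    A=ray(c,edge(w,225,245,1),w,.105);B=ray(c,edge(w,300,320,0),w,.105);print(w,A,B,np.hypot(*(A-B)[:2]))
    if w==140: M=(A+B)/2
yaw=-np.arctan(g[0]);ex=np.array([np.cos(yaw),np.sin(yaw)]);ey=np.array([-ex[1],ex[0]])
# origin: line through M along ex intersect front
t=(np.polyval(g,M[1])-M[0])/(ex[0]-g[0]*ex[1]);O=M[:2]+t*ex
print('O',O,'yaw',yaw)
# drawer front: crop rows y
for (x,y) in((280,552),(455,566),(365,560)):
    X=ray(c,220+(x+.5)/7.5-.5,135+(y-270+.5)/7.5-.5,.082)[:2]-O;print('drawer top',X@ex,X@ey)
for (x,y) in((235,385),(272,385),(475,397),(515,397)):
    X=ray(c,220+x/7.5-.5,135+(y-270)/7.5-.5,.09)[:2]-O;print('seat',X@ex,X@ey)
# plate
m=np.zeros_like(m);m[185:225,145:211]=(v[185:225,145:211]>124)
n,l,s,ce=cv2.connectedComponentsWithStats(m);k=1+np.argmax(s[1:,4]);w,u=np.where(l==k)
P=np.array([ray(c,x,y,.06)[:2] for x,y in zip(u,w)]);print(len(P))
# candidates: bar = robust line
best=None
rng=np.random.default_rng(0)
for _ in range(500):
    i,j=rng.choice(len(P),2,False);dd=P[j]-P[i];L=np.hypot(*dd)
    if L<.08: continue
    dd/=L;n_=np.array([-dd[1],dd[0]]);e=abs((P-P[i])@n_)<.0045
    if best is None or e.sum()>best.sum():best=e
B=P[best];vx,vy,x0,y0=cv2.fitLine(B.astype(np.float32),cv2.DIST_HUBER,0,.01,.01).ravel()
yy=np.array([vx,vy]);yy*=np.sign(yy[1]);xx=np.array([yy[1],-yy[0]])
s_=(P-[x0,y0])@yy;q=(P-[x0,y0])@xx;b=abs(q)<.006
print('bar len',np.ptp(s_[b]),'q range',q.min(),q.max(),'mid',(s_[b].max()+s_[b].min())/2,'ribs',s_[q<-.012].mean(),s_[q<-.012].min(),s_[q<-.012].max())
R_=P[q<-.012];print('rib dir',cv2.fitLine(R_.astype(np.float32),cv2.DIST_HUBER,0,.01,.01).ravel()[:2],'xx',xx)
mid=np.array([x0,y0])+yy*(s_[q<-.012].mean());face=mid+xx*.003
print('plate face',face,'yaw',np.arctan2(xx[1],xx[0]),'grip',face-xx*.044)
E
```

```text
[ 233   88   76   60 3738]
front [0.03622849 0.65224984] yaw -0.03621265152522994 62
110 [0.77350016 0.07988313 0.105     ] [ 0.77473561 -0.16876946  0.105     ] 0.2486556560387
120 [0.73965154 0.08041875 0.105     ] [ 0.74077732 -0.16745738  0.105     ] 0.24787868403377053
130 [0.70599764 0.08139291 0.105     ] [ 0.70701832 -0.16650325  0.105     ] 0.24789826266195653
140 [0.67253928 0.08227423 0.105     ] [ 0.6734579  -0.16630568  0.105     ] 0.2485816087381444
O [ 0.65075687 -0.04120994] yaw -0.03621265152522994
drawer top -0.08205870732514896 0.04025461141025121
drawer top -0.08532257393314051 -0.03703670659633514
drawer top -0.08417809667333911 0.0027032740917047483
seat -0.00959954852452733 0.06303436332200946
seat -0.00895638644655035 0.04675842214679303
seat -0.010804695687427163 -0.042815006381181124
seat -0.010109043941093243 -0.060449158508911846
171
bar len 0.14819794533260577 q range -0.0629799505454568 0.0038108650983126775 mid -0.002212568917727413 ribs -0.0017112059374768322 -0.008921004196700742 0.005285565513497964
rib dir [0.95694536 0.29026806] xx [0.96107554 0.2762858 ]
plate face [0.48893398 0.27094049] yaw 0.27992728 grip [0.44664666 0.25878392]
```

The candidates agree: plate rib grip is at about (0.447, 0.259), plate yaw 0.28. The housing is at about (0.651, -0.040), yaw about -0.032, and the drawer is open about 80 mm. Sizes check out (248 mm wide against 250, bar 148 mm against 150). Moving to the drawer now.

Request:
drive_tool:
  rows: "0 0 0 0 -0.15; 0 0 0 0 -0.15; 0 -36 27 0 0; 0 -36 27 0 0; 0 -36 27 0 0; 0 -36 27 0 0; 0 -36 27 0 0; 0 -36 27 0 0; 0 -36 27 0 0; 0 -36 27 0 0; 0 -36 27 0 0; 0 -36 27 0 0"

```text
clock: 1.3
eef_pos: [0.4226, 0.0992, 0.2311]
tool_rot: [0.721, 0.693, -0.0, -0.0]
ft_force: [0.4, 1.1, -0.3]
grip_width: 0.0
```

Request:
drive_tool:
  rows: "0 -36 27 0 0; 0 -36 27 0 0; 0 -36 27 0 0; 0 0 0 0 0"

```text
clock: 1.7
eef_pos: [0.5009, -0.0144, 0.2303]
tool_rot: [0.723, 0.691, -0.0, 0.001]
ft_force: [-0.1, 0.1, -0.5]
grip_width: -0.0001
```

```bash
cat >> h.py <<'E'
def wcam(f):
    o=bot.get_obs();c=grab('wrist',f);T=np.eye(4);T[:3,:3]=Ro.from_quat(o['tool_rot']).as_matrix();T[:3,3]=o['eef_pos']
    W=np.linalg.inv(T@np.array(c['tool_from_camera']));c['R']=W[:3,:3];c['t']=W[:3,3];return c
E
python3 - <<'E'
from h import *
import pickle
c=wcam('w1.png');pickle.dump(c,open('w1.pkl','wb'))
print(-c['R'].T@c['t'],c['R'][2],c['f'],bot.get_obs()['eef_pos'])
E
```

```text
[ 0.42732642 -0.01025626  0.37241951] [ 0.29111408 -0.01500695 -0.95657064] 343.26600015556244 [ 0.49936951 -0.01232664  0.23030134]
```

View pics/w1.png

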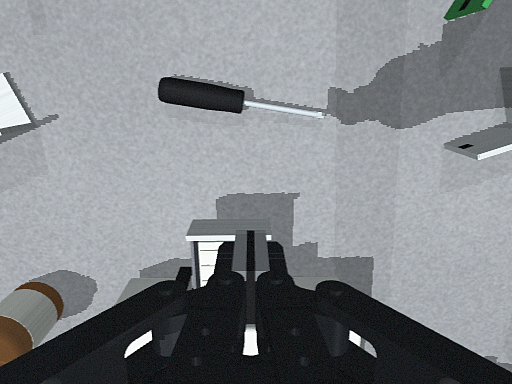

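```bash
python3 - <<'E'
from h import *
import pickle
c=pickle.load(open('w1.pkl','rb'));
for u,v,z in((187,236,.082),(271,236,.082),(193,220,.042),(271,220,.042)): print(u,v,ray(c,u,v,z))
print(c['image'][205:245,200].max(1),c['image'][237,178:280].max(1))
E
```

```text
187 236 [ 0.56285973 -0.07566829  0.082     ]
271 236 [0.56643898 0.00211884 0.082     ]
193 220 [ 0.56366201 -0.07661967  0.042     ]
271 220 [0.56739435 0.0043517  0.042     ]
[187 181 186 185 186 185 179 185 195 193 190 186 179 194 151 107 119 118
 113 111 117 113 115 111 119 115 117 120 110 100 155 254 246 245 243 255
  89 209 255 253] [190 190 186 192 183 178 179 218 249 247 246 245 244 244 244 245 245 243
 246 247 246 247 246 246 245 245 245 246 246 245 245 247 246 246 244 246
 245 246 245 246 246 246 247 246 246 245 245 246 245 246 246 246 246 247
 246 252 248 110  80  94  92  94  97  89  95  91  90  99  86  25  24  32
  17  24  16  22  64 102  89  97  92  92  93  93  95  92  83  90 198 255
 247 251 249 160 114 127 126 128 127 122 119 116]
```

Request:
drive_tool:
  rows: "0 -23 20 35 -0.01; 0 0 0 40 0; 0 0 0 40 0; 0 0 0 40 0; 0 0 0 20 0; 0 0 0 0 0; 0 0 10 0 0; 0 0 10 0 0; 0 0 10 0 0; 0 0 10 0 0; 0 0 10 0 0"

```text
clock: 2.85
eef_pos: [0.569, -0.0355, 0.057]
tool_rot: [0.718, 0.696, 0.0, 0.0]
ft_force: [-2.3, -0.4, 1.3]
grip_width: 0.0001
```

Request:
drive_tool:
  rows: "0 0 10 0 0; 0 0 10 0 0; 0 0 10 0 0; 0 0 0 0 0"

```text
clock: 3.25
eef_pos: [0.5998, -0.0365, 0.0563]
tool_rot: [0.718, 0.696, 0.001, 0.001]
ft_force: [-0.0, 0.9, 0.1]
grip_width: 0.0002
```

Request:
drive_tool:
  rows: "0 0 8 0 0; 0 0 8 0 0; 0 0 5 0 0; 0 0 4 0 0; 0 0 3 0 0; 0 0 0 0 0"

```text
clock: 3.85
eef_pos: [0.6257, -0.0373, 0.0561]
tool_rot: [0.718, 0.696, -0.0, -0.0]
ft_force: [-1.6, -1.3, -1.2]
grip_width: 0.0002
```

Request:
drive_tool:
  rows: "0 0 3 0 0; 0 0 3 0 0; 0 0 2 0 0; 0 0 2 0 0; 0 0 0 0 0"

```text
clock: 4.35
eef_pos: [0.635, -0.0373, 0.0566]
tool_rot: [0.718, 0.697, -0.001, -0.001]
ft_force: [-5.1, -0.1, 3.0]
grip_width: -0.0001
```

Request:
drive_tool:
  rows: "0 0 2 0 0; 0 0 1 0 0; 0 0 0 0 0"

```text
clock: 4.65
eef_pos: [0.635, -0.0373, 0.0565]
tool_rot: [0.718, 0.696, -0.003, -0.003]
ft_force: [-12.5, -0.1, 7.8]
grip_width: 0.0003
```

Request:
drive_tool:
  rows: "0 0 1 0 0; 0 0 1 0 0; 0 0 0 0 0; 0 0 0 0 0"

```text
clock: 5.05
eef_pos: [0.6349, -0.0374, 0.0564]
tool_rot: [0.718, 0.696, -0.004, -0.004]
ft_force: [-16.5, 1.6, 10.5]
grip_width: -0.0
```

Stopped hard at the drawer's home position (TCP x 0.635, force rising to 16 N), as predicted. Backing off and going past a viewpoint towards the plate.

Request:
drive_tool:
  rows: "0 0 -20 0 0; 0 0 -30 0 0; 0 0 -30 -20 0; 0 0 -30 -40 0; 85 20 -20 -40 0; 85 30 -20 -40 0; 85 30 -20 -40 0; 85 10 0 -10 0; 85 0 0 0 0"

```text
clock: 5.95
eef_pos: [0.4783, 0.0545, 0.2432]
tool_rot: [0.717, 0.697, 0.003, 0.002]
ft_force: [0.4, 0.0, -0.5]
grip_width: 0.0723
```

```bash
python3 - <<'E'
from h import *
import pickle
c=wcam('w2.png');pickle.dump(c,open('w2.pkl','wb'))
t=grab('top','t2.png');pickle.dump(t,open('t2.pkl','wb'))
print(bot.get_obs()['eef_pos'])
a=cv2.imread('pics/w2.png');b=cv2.resize(cv2.imread('pics/t2.png')[135:177,220:315],None,fx=7,fy=7,interpolation=cv2.INTER_CUBIC)[:210]
o=np.zeros((594,665,3),np.uint8);o[:384,:512]=a;o[384:,:665]=b;cv2.imwrite('pics/w2b.png',o)
E
```

```text
[0.47668977 0.0528255  0.23974128]
```

View pics/w2b.png

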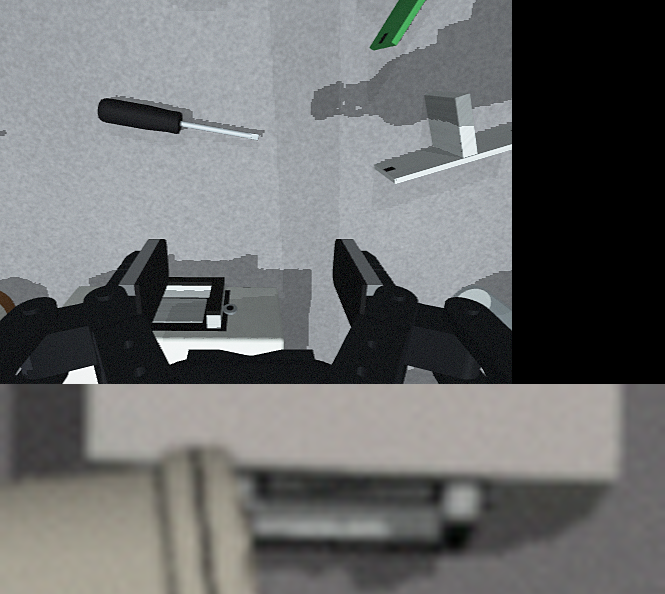

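```bash
python3 - <<'E'
from h import *
import pickle
c=pickle.load(open('w2.pkl','rb'));v=c['image'].max(2)
print(v[322,150:300]);print(v[300,150:300]);print(v[270:345,216]);print(v[325:350,275:292])
for n,(u,w,z) in {'corner':(283,338,.105),'up in top':(207,322,.09),'up out top':(222,322,.09)}.items(): print(n,ray(c,u,w,z))
w=pickle.load(open('w2.pkl','rb'))
# plate in w2: top front edge line, white strip from (396,182) to (512,147); rib sides
for u,w_ in((396,182),(511,147)):print('plate top',ray(c,u,w_,.06))
for u,w_ in((455,97),(470,96),(462,158),(477,155)):print('rib top',ray(c,u,w_,.06))
E
```

```text
[ 24  38  97 150 144 142 142 141 140 139 144 140 143 160 195 185 177 180
 178 177 176 180 177 178 178 178 178 183 178 182 180 181 179 176 176 184
 177 181 180 175 178 173 178 183 182 180 179 182 184 184 195 176 112   0
  13   0 103 212 235 228 229 228 227 229 228 230 226 227 227 237 223  43
  19   8  13   7  32  82 116 109 112 113 111 113 107 115 110 115 114 110
 112 114 111 115 116 115 114 111 114 108 109 116 108 111 112 109 113 108
 114 111 111 108 108 113 108 108 114 112 111 112 109 109 113 111 107 116
 111 108 111 109 107 106 105 103 108 101 105 105 105 106 105 102 104 109
 107 107 109 107 109 104]
[ 24  13  26  22  26  14  24  23  14  17  16  68 117 107 112 105 107 107
 109 109 106 111 108 106 109 107 107 108 107 106 111 111 109 109 109 110
 106 106 106 111 104 106 106 113 105 110 112 112 107 108 112 114 110 103
 109 118  91  20  12  22  17  21  16   8  12  21  26  14  13  16  22  16
  62 102  23  22  13  16  27  86 119 112 104 112 114 115 116 110 112 110
 113 112 111 111 107 110 113 108 110 110 112 106 105 109 110 115 112 107
 104 110 111 108 108 113 109 112 115 111 109 107 112
[... 1896 characters left out ...]
104 106 106 101 104]
 [244 243 242 245 245 243 234 221 178  87 106 111 102 107 109 107 109]
 [244 243 243 245 245 246 235 217 179  93 105 102 107 114 112 106 109]
 [245 247 249 251 253 255 251 235 188  96 112 107 110 117 118 112 112]
 [255 255 255 255 255 255 126 119  95  57  59  67  64  64  65  65  68]]
corner [0.65157708 0.08286689 0.105     ]
up in top [0.6425951  0.00611094 0.09      ]
up out top [0.6430331  0.02152845 0.09      ]
plate top [0.50654633 0.1986666  0.06      ]
plate top [0.47440759 0.30553224 0.06      ]
rib top [0.42616282 0.24478531 0.06      ]
rib top [0.42564779 0.25842589 0.06      ]
rib top [0.48394932 0.26019551 0.06      ]
rib top [0.48137277 0.2742279  0.06      ]
```

Request:
drive_tool:
  rows: "85 0 0 0 -0.15; 85 0 0 0 -0.15; 85 34 4 0 0; 85 34 4 0 0; 85 34 4 0 0; 85 34 4 0 0; 85 34 4 0 0; 85 34 4 0 0; 85 0 0 0 0; 85 0 0 0 0"

```text
clock: 7.05
eef_pos: [0.4447, 0.2554, 0.2381]
tool_rot: [0.605, 0.796, -0.002, -0.001]
ft_force: [-0.6, 0.8, -0.5]
grip_width: 0.0851
```

```bash
python3 - <<'E'
from h import *
import pickle
c=wcam('w3.png');pickle.dump(c,open('w3.pkl','wb'));o=bot.get_obs();print(o['eef_pos'],Ro.from_quat(o['tool_rot']).as_matrix()[:,0])
print([proj(c,p) for p in((.4447,.2578,.06),(.487,.270,.06))])
E
```

```text
[0.44489032 0.25482742 0.2385794 ] [-0.26602375  0.96396528 -0.00151865]
[(np.float64(252.70459371735893), np.float64(161.8987451170905)), (np.float64(253.0853379523043), np.float64(205.20677304274503))]
```

View pics/w3.png

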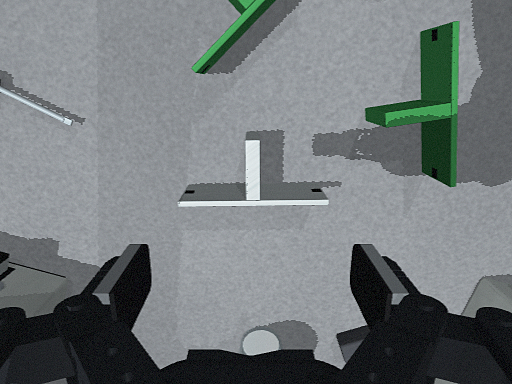

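The wrist view shows the aluminium T square to the jaws: rib at column 253, pressing edge at row 205, both within 1 px of the prediction. Descending.

Request:
drive_tool:
  rows: "85 3 1 40 -0.013; 85 0 0 40 0; 85 0 0 40 0; 85 0 0 40 0; 85 0 0 30 0; 85 0 0 20 0; 85 0 0 11 0; 85 0 0 0 0; 0 0 0 0 0; 0 0 0 0 0; 0 0 0 0 0; 0 0 0 0 0"

```text
clock: 8.3
eef_pos: [0.4457, 0.2596, 0.0206]
tool_rot: [0.6, 0.8, 0.001, 0.0]
ft_force: [-0.8, -0.4, -0.1]
grip_width: 0.0281
```

Request:
drive_tool:
  rows: "0 0 0 0 0; 0 0 0 0 0; 0 0 0 0 0; 0 0 0 0 0"

```text
clock: 8.7
eef_pos: [0.4456, 0.2594, 0.0203]
tool_rot: [0.6, 0.8, 0.001, 0.0]
ft_force: [-0.2, -0.9, 5.6]
grip_width: 0.0133
```

Request:
drive_tool:
  rows: "0 0 0 -10 0; 0 0 0 -25 0; 0 0 0 -35 0; 0 0 0 -35 0; 0 0 0 -30 0.08; 0 0 0 0 0.08; 0 0 0 0 0.08; 0 0 0 0 0.08; 0 -20 8 0 0; 0 -30 12 0 0; 0 -35 12 0 0; 0 -35 13 0 0"

```text
clock: 9.9
eef_pos: [0.485, 0.1367, 0.1542]
tool_rot: [0.72, 0.694, -0.001, -0.001]
ft_force: [0.9, 0.4, -2.4]
grip_width: 0.0135
```

Request:
drive_tool:
  rows: "0 -35 13 0 0; 0 -35 13 0 0; 0 -35 13 0 0; 0 -35 13 0 0; 0 -25 10 0 0; 0 -7 2 0 0; 0 0 0 0 0; 0 0 0 0 0"

```text
clock: 10.7
eef_pos: [0.5425, -0.0358, 0.1542]
tool_rot: [0.72, 0.694, -0.0, -0.001]
ft_force: [0.3, 1.0, -2.8]
grip_width: 0.0135
```

```bash
python3 - <<'E'
from h import *
import pickle
c=wcam('w4.png');pickle.dump(c,open('w4.pkl','wb'));o=bot.get_obs();print(o['eef_pos'],Ro.from_quat(o['tool_rot']).as_matrix(),o['ft_force'],o['grip_width'])
E
```

```text
[ 0.54259056 -0.03547647  0.15434535] [[ 3.54439681e-02  9.99370938e-01 -1.20579554e-03]
 [ 9.99371471e-01 -3.54431834e-02  6.66055226e-04]
 [ 6.22899003e-04 -1.22864531e-03 -9.99999051e-01]] [ 0.83353625  1.02874199 -1.27049431] 0.01346226065339829
```

View pics/w4.png

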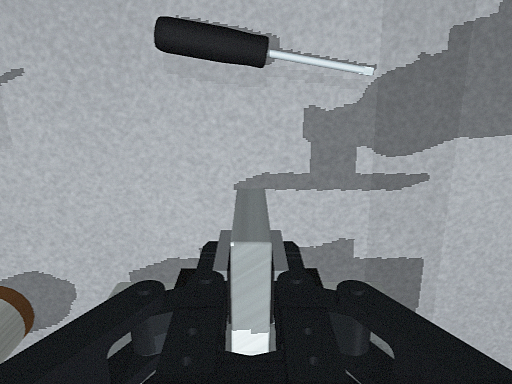

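```bash
python3 - <<'E'
from h import *
import pickle
c=pickle.load(open('w4.pkl','rb'));o=bot.get_obs();R=Ro.from_quat(o['tool_rot']).as_matrix();p=o['eef_pos'];z=p[2]
for u,v,h in((231,242,.0397),(272,242,.0397),(236,188,-.0203),(267,188,-.0203)):
    print(((R.T@(ray(c,u,v,z+h)-p))*1000).round(1))
E
```

```text
[ -6.2 -22.9 -39.7]
[  7.3 -22.8 -39.7]
[ -6.9 -22.5  20.3]
[  8.5 -22.5  20.3]
```

Request:
drive_tool:
  rows: "0 0 0 30 0; 0 0 0 30 0; 0 0 0 25 0; 0 0 0 19 0; 0 0 0 0 0; 0 0 0 0 0"

```text
clock: 11.35
eef_pos: [0.543, -0.0356, 0.0508]
tool_rot: [0.719, 0.695, -0.0, -0.0]
ft_force: [0.5, -0.2, -2.3]
grip_width: 0.0131
```

```bash
python3 - <<'E'
from h import *
import pickle
c=grab('top','t4.png');s=grab('scene','s4.png');pickle.dump((c,s),open('c4.pkl','wb'));o=bot.get_obs();print(o['eef_pos'],o['ft_force'])
a=cv2.imread('pics/t4.png')[130:190,215:320];b=cv2.imread('pics/s4.png')[185:240,200:340]
a=cv2.resize(a,None,fx=5.7,fy=5.7,interpolation=cv2.INTER_CUBIC);b=cv2.resize(b,None,fx=4.2,fy=4.2,interpolation=cv2.INTER_CUBIC)
q=np.zeros((600,600,3),np.uint8);q[:342,:598]=a[:342,:598];q[345:345+231,:588]=b;cv2.imwrite('pics/c4.png',q)
E
```

```text
[ 0.54446429 -0.03606778  0.05213925] [-0.21440459 -0.32830452 -2.12082408]
```

View pics/c4.png

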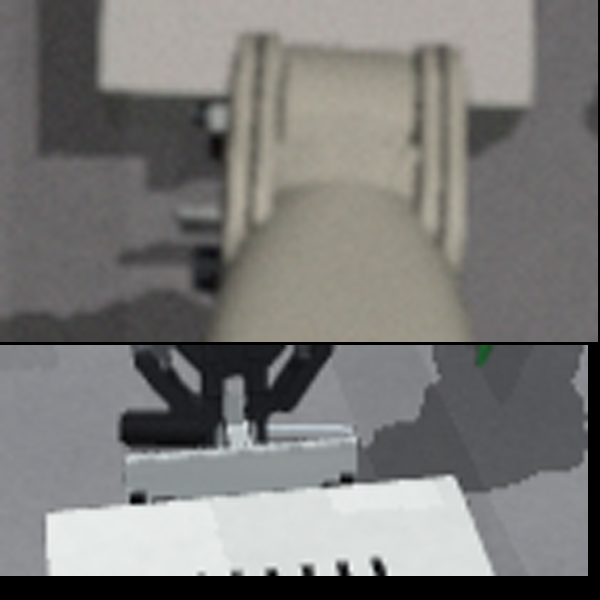

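```bash
python3 - <<'E'
from h import *
import pickle
t,s=pickle.load(open('c4.pkl','rb'))
z=.0521-.0203+.06
P=[ray(s,200+x/4.2-.4,185+(y-345)/4.2-.4,z) for x,y in((125,457),(357,438))]
H=[ray(s,200+x/4.2-.4,185+(y-345)/4.2-.4,.105) for x,y in((47,513),(454,477))]
for A in(P,H):
    e=A[1]-A[0];print(A,np.linalg.norm(e),'yaw',-np.arctan2(e[0],e[1]),'mid',(A[0]+A[1])/2)
E
```

```text
[array([ 0.58118622, -0.11114897,  0.0918    ]), array([0.58766338, 0.03697671, 0.0918    ])] 0.14826722756234992 yaw -0.0436996312383948 mid [ 0.5844248  -0.03708613  0.0918    ]
[array([ 0.6485253 , -0.16371274,  0.105     ]), array([0.65772765, 0.08099639, 0.105     ])] 0.2448820898579154 yaw -0.037587550639996095 mid [ 0.65312648 -0.04135818  0.105     ]
```

Request:
drive_tool:
  rows: "0 -1.5 8 1 0; 0 0 10 0 0; 0 0 10 0 0; 0 0 5 0 0; 0 0 0 0 0; 0 0 0 0 0"

```text
clock: 12.05
eef_pos: [0.576, -0.0394, 0.0493]
tool_rot: [0.72, 0.694, -0.0, -0.0]
ft_force: [-0.8, 0.7, -2.5]
grip_width: 0.0134
```

Request:
drive_tool:
  rows: "0 0 3 0 0; 0 0 3 0 0; 0 0 2 0 0; 0 0 0 0 0; 0 0 0 0 0"

```text
clock: 12.55
eef_pos: [0.584, -0.0396, 0.0495]
tool_rot: [0.72, 0.694, -0.0, -0.0]
ft_force: [-0.4, -0.5, -1.8]
grip_width: 0.0137
```

Request:
drive_tool:
  rows: "0 0 2 0 0; 0 0 2 0 0; 0 0 2 0 0; 0 0 0 0 0; 0 0 0 0 0"

```text
clock: 13.05
eef_pos: [0.589, -0.0398, 0.0492]
tool_rot: [0.72, 0.694, -0.001, -0.001]
ft_force: [-4.9, -0.3, -0.3]
grip_width: 0.0132
```

Request:
drive_tool:
  rows: "0 0 2 0 0; 0 0 2 0 0; 0 0 0 0 0; 0 0 0 0 0"

```text
clock: 13.45
eef_pos: [0.5917, -0.04, 0.049]
tool_rot: [0.72, 0.694, -0.002, -0.002]
ft_force: [-8.1, 0.1, 1.0]
grip_width: 0.0133
```

Request:
drive_tool:
  rows: "0 0 2 -0.5 0; 0 0 0.5 -0.5 0; 0 0 0 0 0; 0 0 0 0 0; 0 0 0 0 0; 0 0 0 0 0"

```text
clock: 14.05
eef_pos: [0.5929, -0.04, 0.0492]
tool_rot: [0.72, 0.694, -0.003, -0.003]
ft_force: [-9.0, -0.7, -0.2]
grip_width: 0.0132
```

```bash
python3 - <<'E'
from h import *
import pickle
F=[];P=[]
for i in range(4):
    s=grab('scene' if i%2 else 'top','s5.png' if i%2 else 't5.png');o=bot.get_obs();F.append(o['ft_force']);P.append(o['eef_pos'])
    if i==0:t=s
    pickle.dump((t,s),open('c5.pkl','wb'))
print(np.mean(F,0),np.mean(P,0),Ro.from_quat(o['tool_rot']).as_matrix().round(4),o['grip_width'])
w=wcam('w5.png');pickle.dump(w,open('w5.pkl','wb'))
a=cv2.imread('pics/t5.png')[130:185,225:310];b=cv2.imread('pics/w5.png')[150:384,100:420];c=cv2.imread('pics/s5.png')[185:245,200:320]
q=np.zeros((600,800,3),np.uint8)
q[:234,:320]=b;q[:240,320:800]=cv2.resize(c,None,fx=4,fy=4,interpolation=cv2.INTER_CUBIC);q[250:250+330,:510]=cv2.resize(a,None,fx=6,fy=6,interpolation=cv2.INTER_CUBIC)
cv2.imwrite('pics/c5.png',q)
E
```

```text
[-9.2676401  -0.5477585  -0.51776493] [ 0.59293828 -0.04000653  0.04923176] [[ 3.620e-02  9.993e-01 -7.700e-03]
 [ 9.993e-01 -3.620e-02  2.000e-04]
 [-1.000e-04 -7.700e-03 -1.000e+00]] 0.01336224682894806
```

View pics/c5.png

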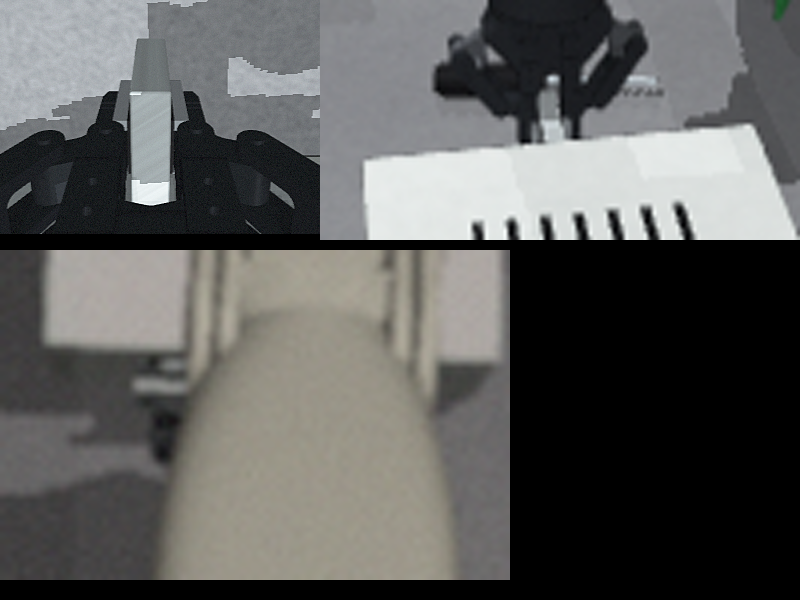

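```bash
python3 - <<'E'
from h import *
import pickle
t,_=pickle.load(open('c5.pkl','rb'));v=t['image'].max(2)
f=lambda x,y,z:ray(t,225+(x+.5)/6-.5,130+(y-250+.5)/6-.5,z)
A=f(133,384,.089);B=f(44,345,.105);C=f(501,361,.105)
e=(B-C)/np.linalg.norm(B-C);print(A,B,C,np.linalg.norm(B-C));print('plate left end in housing y',(A-(B+C)/2)@e,'(want .075)','yaw',-np.arctan2(e[0],e[1]))
w=pickle.load(open('w5.pkl','rb'));o=bot.get_obs();R=Ro.from_quat(o['tool_rot']).as_matrix();p=o['eef_pos']
for u,q,h in((231,242,.0397),(272,242,.0397),(236,188,-.0203),(267,188,-.0203)): print(((R.T@(ray(w,u,q,p[2]+h)-p))*1000).round(1))
E
```

```text
[0.6366248  0.03560335 0.089     ] [0.65449348 0.08373058 0.105     ] [ 0.64646787 -0.16510699  0.105     ] 0.2489669639631833
plate left end in housing y 0.07580525193709421 (want .075) yaw -0.032241217093720645
[ -5.9 -22.6 -39.5]
[  7.6 -22.6 -39.5]
[ -6.6 -22.3  20.5]
[  8.8 -22.3  20.5]
```

Request:
drive_tool:
  rows: "0 1 0.5 -0.5 0; 0 0 0 0 0; 0 0 0 0 0; 0 0 0 0 0; 0 0 0 0 0; 0 0 0 0 0; 0 0 0 0 0; 0 0 0 0 0; 0 0 0 0 0; 0 0 0 0 0; 0 0 0 0 0; 0 0 0 0 0"

```text
clock: 15.5
eef_pos: [0.5931, -0.0399, 0.0494]
tool_rot: [0.72, 0.694, -0.004, -0.002]
ft_force: [-10.0, -2.4, -0.7]
grip_width: 0.0132
```

Request:
drive_tool:
  rows: "0 0 0 0 0; 0 0 0 0 0; 0 0 0 0 0; 0 0 0 0 0; 0 0 0 0 0; 0 0 0 0 0; 0 0 0 0 0; 0 0 0 0 0; 0 0 0 0 0; 0 0 0 0 0; 0 0 0 0 0; 0 0 0 0 0"

```text
clock: 16.7
eef_pos: [0.5931, -0.04, 0.0494]
tool_rot: [0.72, 0.694, -0.004, -0.002]
ft_force: [-10.9, -3.3, -1.7]
grip_width: 0.0131
```

Request:
drive_tool:
  rows: "0 0 0 0 0; 0 0 0 0 0; 0 0 0 0 0; 0 0 0 0 0; 0 0 0 0 0; 0 0 0 0 0; 0 0 0 0 0; 0 0 0 0 0; 0 0 0 0 0; 0 0 0 0 0; 0 0 0 0 0; 0 0 0 0 0"

```text
clock: 17.9
eef_pos: [0.5931, -0.0399, 0.0494]
tool_rot: [0.72, 0.694, -0.004, -0.002]
ft_force: [-9.6, -2.9, -0.6]
grip_width: 0.0134
```

```bash
python3 - <<'E'
from h import *
F=[]
for i in range(5): bot.camera('wrist');F.append(bot.get_obs()['ft_force'])
o=bot.get_obs();print(np.array(F).round(1),o['eef_pos'],o['grip_width'],o['clock'])
if 7<-np.mean(F,0)[0]<13: bot.job_done();print('done')
E
```

```text
[[-9.5 -2.  -1.5]
 [-8.9 -2.3 -1.8]
 [-9.8 -2.6 -2.2]
 [-9.3 -3.2 -1.6]
 [-9.1 -3.3 -2.8]] [ 0.59305095 -0.03994721  0.0494213 ] 0.013293002769891975 18.15
the job is handed in; nothing more can be done
done
```

I pushed the drawer home with the shut fingers. Then I gripped the aluminium T-plate by its rib and pressed it on the seat, and handed the job in at about 18 s with the plate still gripped and pressed. The job reports no verdict.

Last checks:
- **Drawer:** it stopped hard at the predicted home position, with the force rising to about 16 N. A wrist picture afterwards showed it in. I did not look at it again once the plate was in place.
- **Push and grip:** the push was steady at 9 to 11 N for about 4 s, with the jaws at 13.3 mm on the rib. The seat travel worked out from the arm position was about 8.5 mm, which fits.
- **Centring:** the plate's left end measured 75.8 mm from the housing's middle line, against 75 mm wanted. The tool position instead put the plate about 1.6 mm to the right. Both are within the 8 mm allowed. Height is about 1 mm low, worked out from the tool height.
- **Flatness:** the tilt is below 0.01 rad, and the yaw agrees with the housing to about 0.01 rad.
- **Late sideways correction:** a final 1 mm shift left did not move the plate, because friction held it; it left only about 3 N of side force.
- **Bystanders:** I steered clear of all of them but did not measure their positions again at the end.

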